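Reload the locked dish imager

TASK

Reload the dish imager: slide the red-knobbed lock bolt aside, pull the drawer fully out by its blue grip, take the finished beige dish out and set it flat on the middle of the blue coaster. Set every pink petri dish that has an orange mark flat on a grey place of its own in the drawer, centred, and turned so that its orange mark points to the white mark of that place; then push the drawer fully home, slide the bolt fully in again, and only then press the green start button. Leave everything else where it is.

Things in the scene. Friction and masses are not known exactly. Their poses are not given: they have to be found in the camera images.
- drawer (a joint): travel of the imager's drawer in m: 0 fully home under the hood, 0.10 fully out towards the robot side (imager -x). Stays where it is left; about 2 to 4 N to move. Cannot leave home by more than about 4 mm while the red-knobbed lock bolt is in
- bolt (a joint): travel of the lock bolt in m: 0 fully in (its bar lies across the front of the drawer and locks it), 0.035 fully out (drawer free from about 0.03). It slides along imager -y to free, +y to lock; it can only go in while the drawer is home within 4 mm. Stays where it is left; about 2 N to move
- start (a joint): travel of the green start button in m: 0 up, 0.006 fully down; a spring of 4 N returns it
- drawer_handle (a point): centre of the drawer's upright blue grip plate, 12 mm thick along the imager's x, 50 mm wide along y, its top 15 mm above this point, free for 19 mm below it (the white drawer front, 8 mm thick, lies under it). Axes are the imager's: x points to the hood and its back, y to its left. With the drawer home the hood's front is 48 mm behind the plate; the hood is 57 mm high
- bolt_knob (a point): point inside the bolt's upright red knob, 14 mm along the imager's x, 22 mm along y; its top is 12 mm above this point, its foot on the bar 16 mm below. Imager axes. It stands to the right of the drawer
- start_top (a point): top centre of the green start button on the hood's roof, 24 mm across, pressed straight down. A black camera head, 56 mm across and 20 mm high, sits on the roof 105 mm to its right (imager -y)
- place_a (a point): centre of one of the three grey round places (64 mm white rim) on the black tray floor of the drawer, at the height of the floor, 12 mm above the bench; places are 85 mm apart along y. Axes are the imager's: the white mark of the place lies 33 mm along +x of this point, on the hood side. With the drawer fully out this point is 65 mm in front of the hood
- place_b (a point): centre of one of the three grey round places (64 mm white rim) on the black tray floor of the drawer, at the height of the floor, 12 mm above the bench; places are 85 mm apart along y. Axes are the imager's: the white mark of the place lies 33 mm along +x of this point, on the hood side. With the drawer fully out this point is 65 mm in front of the hood
- place_c (a point): centre of one of the three grey round places (64 mm white rim) on the black tray floor of the drawer, at the height of the floor, 12 mm above the bench; places are 85 mm apart along y. Axes are the imager's: the white mark of the place lies 33 mm along +x of this point, on the hood side. With the drawer fully out this point is 65 mm in front of the hood
- dish_a_center (a point): centre (half-way up, 6.5 mm above its underside) of a petri dish with pink contents to be imaged, 59 mm across, 13 mm high, 30 g. Its own +x points to its orange mark (18x9 mm, on the lid near the rim, 19 mm from the centre). Rim slightly flattened at the ends of its own x and y axes: 58 mm across there, grip it along one of these two. May be absent
- dish_a: the same dish; origin at the centre of its underside
- dish_b_center (a point): centre (half-way up, 6.5 mm above its underside) of a petri dish with pink contents to be imaged, 59 mm across, 13 mm high, 30 g. Its own +x points to its orange mark (18x9 mm, on the lid near the rim, 19 mm from the centre). Rim slightly flattened at the ends of its own x and y axes: 58 mm across there, grip it along one of these two. May be absent
- dish_b: the same dish; origin at the centre of its underside
- dish_c_center (a point): centre (half-way up, 6.5 mm above its underside) of a petri dish with pink contents to be imaged, 59 mm across, 13 mm high, 30 g. Its own +x points to its orange mark (18x9 mm, on the lid near the rim, 19 mm from the centre). Rim slightly flattened at the ends of its own x and y axes: 58 mm across there, grip it along one of these two. May be absent
- dish_c: the same dish; origin at the centre of its underside
- dish_plain_center (a point): centre (half-way up, 6.5 mm above its underside) of the finished petri dish with beige contents and no orange mark, same size and shape as the others (flats at the ends of its own x and y axes). It starts inside the closed drawer, somewhere on the tray floor
- dish_plain: the same dish; origin at the centre of its underside
- coaster_top (a point): centre of the top of the round blue coaster with a white ring, 84 mm across, 3 mm thick, fixed on the bench, where the finished dish goes
- bottle_blue_cap: white bottle with blue cap, 54 mm across, 100 mm high; bystander; origin at the centre of its underside
- bottle_amber: amber bottle with black cap, 56 mm across, 118 mm high; bystander; origin at the centre of its underside
- plate_white: white 96-well plate, 86x128x14 mm; bystander; origin at the centre of its underside
- slide_box: white and blue box of slides, 56x82x34 mm; bystander; origin at the centre of its underside
Not all that is in view belongs to the job. What is shaped like the dish_c but black, brown or turquoise is not meant.

How it is judged:
On the way, in this order (a step that is already met when the one before it is completed fails the run):
1. the lock bolt is slid out (value of joint bolt above 0.029 m), for 0.1 s.
2. the drawer is pulled out (value of joint drawer above 0.088 m), for 0.2 s.
3. the beige dish lies on the coaster and every pink dish in a place of its own, mark to mark, released, with the drawer out (((horizontal distance between dish_a_center and place_a below 0.01 m and z of dish_a_center in the frame of place_a between 0.003 and 0.01 m) or (horizontal distance between dish_a_center and place_b below 0.01 m and z of dish_a_center in the frame of place_b between 0.003 and 0.01 m) or (horizontal distance between dish_a_center and place_c below 0.01 m and z of dish_a_center in the frame of place_c between 0.003 and 0.01 m)) and angle between each of dish_a_center, dish_b_center, dish_c_center, dish_plain_center's own z axis and vertical below 0.1 rad and angle between the x axis of each of dish_a_center, dish_b_center, dish_c_center and the x axis of place_b, either way round below 0.22 rad and x of drawer_handle in the frame of dish_a_center below -0.03 m and ((horizontal distance between dish_b_center and place_a below 0.01 m and z of dish_b_center in the frame of place_a between 0.003 and 0.01 m) or (horizontal distance between dish_b_center and place_b below 0.01 m and z of dish_b_center in the frame of place_b between 0.003 and 0.01 m) or (horizontal distance between dish_b_center and place_c below 0.01 m and z of dish_b_center in the frame of place_c between 0.003 and 0.01 m)) and x of drawer_handle in the frame of dish_b_center below -0.03 m and ((horizontal distance between dish_c_center and place_a below 0.01 m and z of dish_c_center in the frame of place_a between 0.003 and 0.01 m) or (horizontal distance between dish_c_center and place_b below 0.01 m and z of dish_c_center in the frame of place_b between 0.003 and 0.01 m) or (horizontal distance between dish_c_center and place_c below 0.01 m and z of dish_c_center in the frame of place_c between 0.003 and 0.01 m)) and x of drawer_handle in the frame of dish_c_center below -0.03 m and horizontal distance between dish_plain_center and coaster_top below 0.012 m and z of dish_plain_center in the frame of coaster_top between 0.003 and 0.01 m and contact force between the fingers and dish_a below 0.05 N and contact force between the fingers and dish_b below 0.05 N and contact force between the fingers and dish_c below 0.05 N and contact force between the fingers and dish_plain below 0.05 N and value of joint drawer above 0.06 m), for 0.2 s.
4. the drawer is home and the bolt in (value of joint drawer below 0.006 m and value of joint bolt below 0.007 m), for 0.2 s.
5. the start button is pressed (all of step 4 and value of joint start above 0.004 m), for 0.02 s.
At the end, for the whole second after the job is handed in: Beige dish flat on the coaster, within 12 mm of its centre; each pink dish flat on its own place, within 10 mm, mark to mark within 0.22 rad; drawer home within 6 mm, bolt in within 7 mm, then the start button pressed over 4 mm and let go; all at rest (all of step 4 and ((horizontal distance between dish_a_center and place_a below 0.01 m and z of dish_a_center in the frame of place_a between 0.003 and 0.01 m) or (horizontal distance between dish_a_center and place_b below 0.01 m and z of dish_a_center in the frame of place_b between 0.003 and 0.01 m) or (horizontal distance between dish_a_center and place_c below 0.01 m and z of dish_a_center in the frame of place_c between 0.003 and 0.01 m)) and angle between each of dish_a_center, dish_b_center, dish_c_center, dish_plain_center's own z axis and vertical below 0.1 rad and angle between the x axis of each of dish_a_center, dish_b_center, dish_c_center and the x axis of place_b, either way round below 0.22 rad and x of drawer_handle in the frame of dish_a_center below -0.03 m and ((horizontal distance between dish_b_center and place_a below 0.01 m and z of dish_b_center in the frame of place_a between 0.003 and 0.01 m) or (horizontal distance between dish_b_center and place_b below 0.01 m and z of dish_b_center in the frame of place_b between 0.003 and 0.01 m) or (horizontal distance between dish_b_center and place_c below 0.01 m and z of dish_b_center in the frame of place_c between 0.003 and 0.01 m)) and x of drawer_handle in the frame of dish_b_center below -0.03 m and ((horizontal distance between dish_c_center and place_a below 0.01 m and z of dish_c_center in the frame of place_a between 0.003 and 0.01 m) or (horizontal distance between dish_c_center and place_b below 0.01 m and z of dish_c_center in the frame of place_b between 0.003 and 0.01 m) or (horizontal distance between dish_c_center and place_c below 0.01 m and z of dish_c_center in the frame of place_c between 0.003 and 0.01 m)) and x of drawer_handle in the frame of dish_c_center below -0.03 m and horizontal distance between dish_plain_center and coaster_top below 0.012 m and z of dish_plain_center in the frame of coaster_top between 0.003 and 0.01 m and value of joint start below 0.002 m and velocity of joint drawer below 0.01 m/s and linear speed of each of dish_a, dish_b, dish_c, dish_plain below 0.02 m/s); the robot touches nothing.
It fails at once if the start button is pressed while the drawer is not home and locked (value of joint start above 0.003 m and not (value of joint drawer below 0.008 m and value of joint bolt below 0.01 m)).
It fails at once if a bystander is pushed more than 40 mm or knocked over (distance of any of bottle_blue_cap, bottle_amber, plate_white, slide_box from where it was at the start of the episode above 0.04 m or angle between any of bottle_blue_cap, bottle_amber, plate_white, slide_box's own z axis and vertical above 0.6 rad).
It fails at once if a dish is turned on edge or over (angle between any of dish_a_center, dish_b_center, dish_c_center's own z axis and vertical above 1 rad).
Of dish_a, dish_b, dish_c only 2 to 3 are there at a start; the rules pass over those that are not, and their reading is None.
At some moment in a run one of dish_a, dish_b, dish_c may be knocked a few centimetres aside while the robot is not near it.
Once in a run the grip may slacken for a moment while it holds something.
It also fails if it takes over 210 s, if anything falls off the work surface, if the arm or the gripper's body presses on something with over 40 N, if the wrist force passes 120 N, or if a joint passes its speed limit or range.

ROBOT

A 7-joint arm with a two-finger parallel gripper is mounted at the origin on a cart in front of the work surface, level with it; the furniture and walls round the work are solid. World frame = base frame: x ahead of the robot, y to its left, z up, the work surface at z = 0. Lengths are in m, angles in rad, forces in N, time in s.
With the tool pointing down it reaches from about 0.425 to 0.95 m from the base axis. Payload 4.7 kg.
Tool frame: the origin (TCP) lies on the centre line of the jaws, within the pads' length; the fingertips stand robot.nose_length ahead of it and the grasp point (between the pads) lies 8 mm behind it (robot.nose_length is the distance from the TCP to the fingertips, in m); z points along the fingers, x is the direction in which the jaws open and shut, and the axes are right-handed (so a half turn about z gives the same grasp; the last joint's range is limited). The gripper opens to 85 mm and grips with 20 to 120 N. Pads are 22 mm wide; open, the fingers measure 114 mm over their backs; the gripper's body (76 mm by 85 mm) begins 54 mm behind the grasp point. The pads swing forward as they close: fully open they stand 13 mm farther back than shut.
Start: joints at [-1.212, 0.469, -0.049, 1.532, 0.024, 1.141, -0.082], TCP at [0.255, 0.625, 0.242] pointing down, gripper open.
Joint ranges: [-2.59, 2.59], [-0.33, 1.99], [-1.39, 1.29], [0.1, 2.45], [-1.04, 4.18], [0.21, 1.99], [-2.66, 2.66]. Speed limits (rad/s): [2.57, 2.57, 3.14, 3.14, 3.14, 3.14, 3.14].

INTERFACE

Orientations are given as [roll, pitch, yaw] about the fixed x, y, z axes, in that order (R = Rz(yaw) Ry(pitch) Rx(roll)).
In Python, from plant import robot gives the robot as it stands. Calls block until the motion is done:
- robot.goto(position, orientation): joint-space move of the TCP to a pose.
- robot.move_straight(position, vel=0.15, attitude=None, contact_N=None): straight line of the TCP; attitude=None keeps the orientation; vel is the mean speed in m/s. With contact_N (N) it stops when the force on the tool has changed by that much, and returns True; else False.
- robot.move_joints(angles): joint-space move.
- robot.grip(opening, strength=None): opening from 0.0 (shut) to 1.0 (fully open); strength is the grip in N (None keeps the last); returns when the fingers have stopped.
- robot.sleep(seconds).
- robot.inverse_kinematics(position, orientation): joint angles nearest the present ones, or None.
- robot.sense(): the state.
- robot.grab_frame(name): name is "side" or "top"; returns a dict with "image" (480x640x3 uint8, red, green, blue), "range_z" (480x640 float32, m along the optical axis (not along the pixel's ray), 0 where there is no reading), "fx", "fy", "cx", "cy" (pixels), "R" (3x3) and "t" (3): a world point X has camera coordinates R X + t. Camera axes: x right, y down, z forward; pixel columns grow to the right and rows downward; lengths in m; the calibration is good to about 2 mm. A picture is of the moment at which its call begins.
A pose or a line that the arm cannot do raises robot.IKError and nothing moves.
- robot.close_job(): hands the job in, once; it reports no verdict.
The state is a dict: "t": time; "joint_pos": joint angles; "joint_velocities": joint speeds; "effort": joint torques, N m; "tcp_pos": TCP position; "tcp_rot": TCP orientation; "wrist_force": force on the tool from outside, world axes, zero at the start; "torque": the same for the moment, N m; "opening": opening from 0.0 (shut) to 1.0 (fully open).
Only numpy, scipy, OpenCV 4.12 (cv2) and the standard library are available. Lean on these libraries where they do the work, as an engineer would, in place of code of your own. Each camera call takes 0.05 s, during which the arm holds its last target.

## Working session

There is one attempt and no reset: what is moved stays moved. The work goes in short steps, each a Python script; the robot and the scene stay as the last script left them, time stands still between calls to the robot, and variables do not carry over. Pictures are saved under pics/ and viewed, and the job is handed in when it is done.

```bash
ls; mkdir -p pics
python3 - <<'E'
from plant import robot
import cv2
for n in("top","side"):
    f=robot.grab_frame(n); cv2.imwrite(f"pics/{n}0.png",f["image"][:,:,::-1]); print(n,f["fx"],f["cx"],f["cy"],f["R"],f["t"])
print(robot.nose_length, robot.sense())
E
```

```text
pics
top 477.62817842515483 317.2191013350853 226.10753444762838 [[ 0.00176969 -0.99990675  0.01354113]
 [-0.98912617 -0.00374163 -0.14702181]
 [ 0.14705876 -0.0131337  -0.98904056]] [-0.08804537  0.53760281  1.18455751]
side 600.7821987010966 326.31697604674446 235.80659309934822 [[ 0.97878531  0.20464221  0.01004373]
 [ 0.12312957 -0.54832139 -0.82715341]
 [-0.16376331  0.81084229 -0.56188643]] [-0.4846762  -0.0237342   1.83220943]
0.011 {'t': 0.1, 'joint_pos': array([-1.21191389,  0.46938591, -0.04855015,  1.53356503,  0.02409949,
        1.14100608, -0.0823062 ]), 'joint_velocities': array([ 4.74946412e-04, -2.21296802e-03,  8.99607640e-05, -1.84937101e-03,
       -1.00094999e-03,  1.53758625e-04,  5.30229015e-04]), 'effort': array([ 1.61705444e-03, -5.11516821e+01, -4.65754699e-02, -2.38389498e+01,
        1.07746624e-02,  4.36643284e-03, -3.58947059e-07]), 'tcp_pos': array([0.25506354, 0.62441193, 0.24135326]), 'tcp_rot': array([3.14151106e+00, 1.77719970e-03, 1.18299623e+00]), 'wrist_force': array([-0.07925705,  0.13475147,  1.08843711]), 'torque': array([-0.01897959,  0.0234457 ,  0.00925299]), 'opening': 0.9999569523507779}
```

View pics/top0.png

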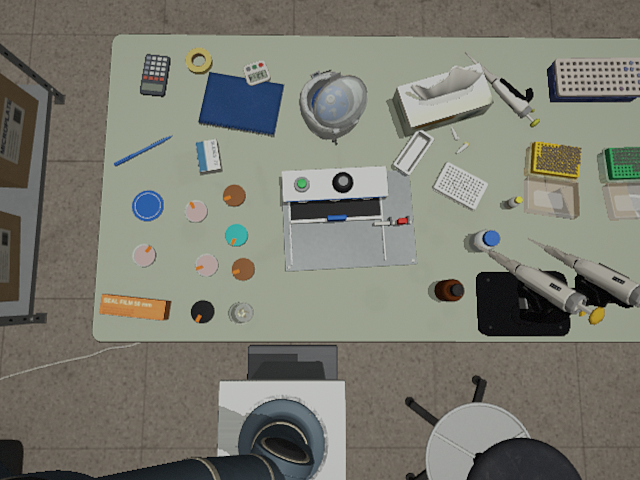

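View pics/side0.png

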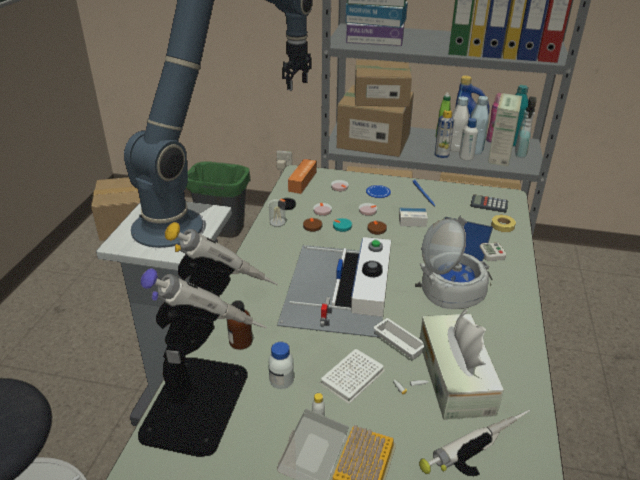

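The top view shows three pink dishes with orange marks at (196,211), (206,265) and (144,255). The brown dishes at (234,195) and (243,269), turquoise at (236,235) and black at (202,311) are decoys. The coaster is at (148,206), the grip plate at (337,218), the red knob at (403,221) and the button at (302,184). I'll enlarge these.

```bash
cat > h.py <<'E'
from plant import robot
import cv2, numpy as np
from scipy.spatial.transform import Rotation as Ro
def crop(f,x0,y0,w,h,s,name):
    cv2.imwrite("pics/"+name,cv2.resize(f["image"][y0:y0+h,x0:x0+w,::-1],None,fx=s,fy=s,interpolation=cv2.INTER_CUBIC))
def ray(f,u,v,z):   # pixel -> world point at height z
    d=np.array([(u-f["cx"])/f["fx"],(v-f["cy"])/f["fy"],1.0]); R=f["R"];c=-R.T@f["t"]; w=R.T@d
    return c+w*(z-c[2])/w[2]
def pt(f,u,v):      # pixel -> world via range
    d=f["range_z"][int(round(v)),int(round(u))]
    return f["R"].T@(np.array([(u-f["cx"])/f["fx"],(v-f["cy"])/f["fy"],1.0])*d-f["t"])
def proj(f,X):
    c=f["R"]@np.array(X)+f["t"]; return np.array([f["fx"]*c[0]/c[2]+f["cx"],f["fy"]*c[1]/c[2]+f["cy"]])
def cloud(f):
    v,u=np.mgrid[0:480,0:640];d=f["range_z"]
    P=np.stack([(u-f["cx"])/f["fx"]*d,(v-f["cy"])/f["fy"]*d,d],-1)-f["t"]
    return P@f["R"]
E
python3 - <<'E'
from h import *
f=robot.grab_frame("top"); crop(f,270,150,160,130,5,"t_imager.png"); crop(f,120,170,150,110,5,"t_dish.png")
np.set_printoptions(precision=4,suppress=True)
for n,u,v in [("bench",180,240),("dish1",196,213),("dish2",206,267),("dish3",144,257),("coaster",148,206),("grip",337,218),("knob",403,221),("btn",302,184),("roof",320,190),("cam",342,182)]: print(n,pt(f,u,v))
E
```

```text
bench [ 0.5056  0.2737 -0.0006]
dish1 [0.5758 0.2317 0.0113]
dish2 [0.4341 0.2001 0.0128]
dish3 [0.4595 0.3608 0.0127]
coaster [0.5957 0.3614 0.0019]
grip [ 0.5567 -0.1366  0.055 ]
knob [ 0.5499 -0.3049  0.0533]
btn [ 0.6391 -0.0476  0.0785]
roof [ 0.6284 -0.0933  0.0585]
cam [ 0.6454 -0.1485  0.076 ]
```

View pics/t_imager.png

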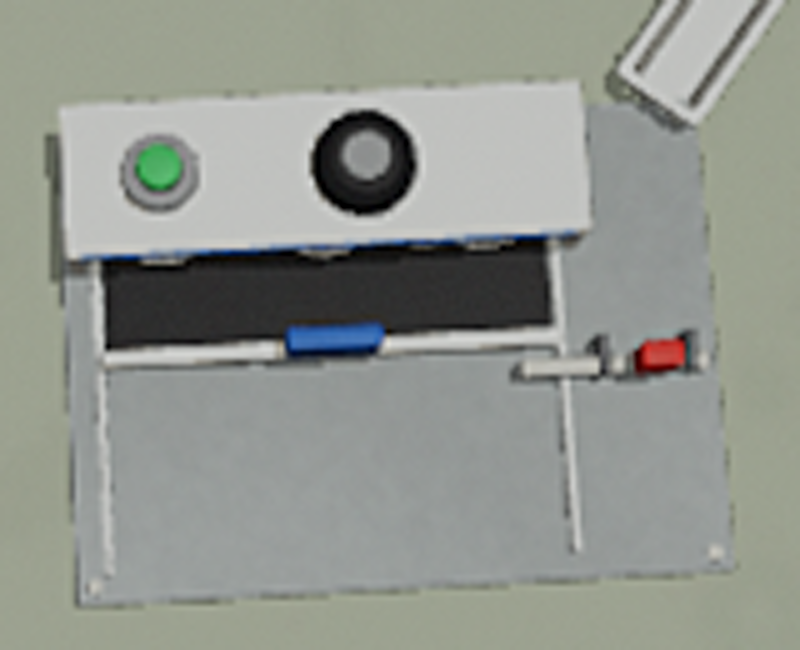

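View pics/t_dish.png

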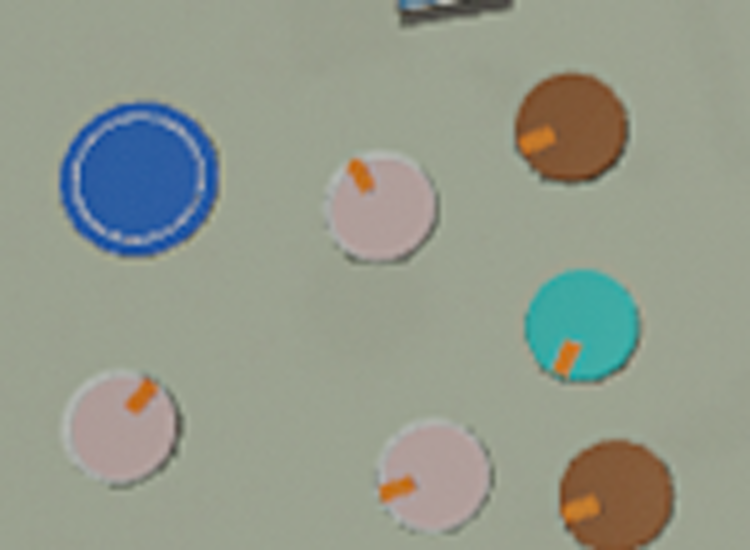

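Run:
```python
from h import *
np.set_printoptions(precision=4,suppress=True)
g=robot.grab_frame("side"); crop(g,270,225,130,110,6,"s_imager.png"); crop(g,260,165,160,80,5,"s_dish.png")
f=robot.grab_frame("top"); P=cloud(f)
hsv=cv2.cvtColor(f["image"],cv2.COLOR_RGB2HSV)
im=f["image"].astype(int)
# roof
m=(abs(P[...,2]-0.0575)<.006)&(abs(P[...,1]+.13)<.2)&(P[...,0]>.57)&(P[...,0]<.72)
r=cv2.minAreaRect(P[m][:,:2].astype(np.float32)); print("roof",r, m.sum())
def reg(u0,v0,u1,v1,cond,name):
    mm=np.zeros((480,640),bool); mm[v0:v1,u0:u1]=cond[v0:v1,u0:u1]; v,u=np.nonzero(mm)
    pts=P[mm]; top=np.percentile(pts[:,2],80); t=pts[abs(pts[:,2]-top)<.006]
    print(name,mm.sum(),"pix",u.mean(),v.mean(),"ztop",top,"ctr",t.mean(0), "rect",cv2.minAreaRect(t[:,:2].astype(np.float32)),"ray",ray(f,u.mean(),v.mean(),top))
R,G,B=im[...,0],im[...,1],im[...,2]
reg(395,212,415,230,(R>150)&(G<80),"knob")
reg(325,212,350,224,(B>120)&(R<80),"grip")
reg(290,175,315,195,(G>130)&(R<120),"btn")
reg(130,188,166,225,(B>R+20),"coaster")
for n,u,v in (("1",196,211),("2",206,265),("3",144,255)):
    b=(u-17,v-17,u+17,v+17)
    mm=np.zeros((480,640),bool); mm[b[1]:b[3],b[0]:b[2]]=(R-G>10)[b[1]:b[3],b[0]:b[2]]
    mm=mm&~((R-B>70))|(mm&(R-B>70))
    vv,uu=np.nonzero(mm); c,rad=cv2.minEnclosingCircle(np.stack([uu,vv],1).astype(np.float32))
    o=mm&(R-B>70); vo,uo=np.nonzero(o)
    C=ray(f,uu.mean(),vv.mean(),.013); M=ray(f,uo.mean(),vo.mean(),.013)
    print("dish",n,"C",C,ray(f,*c,.013),"rad",rad,"mark",np.linalg.norm(M-C),"yaw",np.arctan2(*(M-C)[1::-1]),"n",mm.sum(),o.sum())
```

```text
roof ((0.6459038853645325, -0.13123422861099243), (0.08196897804737091, 0.269977867603302), 3.2066292762756348) 2621
knob 38 pix 402.4736842105263 220.02631578947367 ztop 0.0494669134620891 ctr [ 0.5532 -0.305   0.0476] rect ((0.5534671545028687, -0.30482017993927), (0.01877455785870552, 0.011192452162504196), 89.80397033691406) ray [ 0.553  -0.3044  0.0495]
grip 78 pix 336.5128205128205 216.96153846153845 ztop 0.05514806726646072 ctr [ 0.5592 -0.1355  0.0537] rect ((0.5591433048248291, -0.1365233212709427), (0.010626561008393764, 0.04602685570716858), 4.868605136871338) ray [ 0.5593 -0.1354  0.0551]
btn 66 pix 301.5 182.6060606060606 ztop 0.07959111998186062 ctr [ 0.6422 -0.0465  0.0778] rect ((0.6418871879577637, -0.0463569238781929), (0.02031516842544079, 0.020598525181412697), 22.45542335510254) ray [ 0.6424 -0.0463  0.0796]
coaster 779 pix 147.38254172015405 205.32862644415917 ztop 0.00468953420193114 ctr [0.5975 0.3626 0.0029] rect ((0.5988816022872925, 0.36267906427383423), (0.08403362333774567, 0.0816832110285759), 89.33982849121094) ray [0.597  0.3622 0.0047]
dish 1 C [0.5802 0.2313 0.013 ] [0.5826 0.2324 0.013 ] rad 10.918996810913086 mark 0.021102213587103263 yaw 0.5937802464214269 n 318 23
dish 2 C [0.4393 0.1992 0.013 ] [0.4396 0.2009 0.013 ] rad 10.986486434936523 mark 0.0199059987621101 yaw 1.8681128141251087 n 328 22
dish 3 C [0.4643 0.3598 0.013 ] [0.4655 0.3596 0.013 ] rad 10.64220905303955 mark 0.01760609173475306 yaw -0.43423648317064684 n 328 25
```

View pics/s_imager.png

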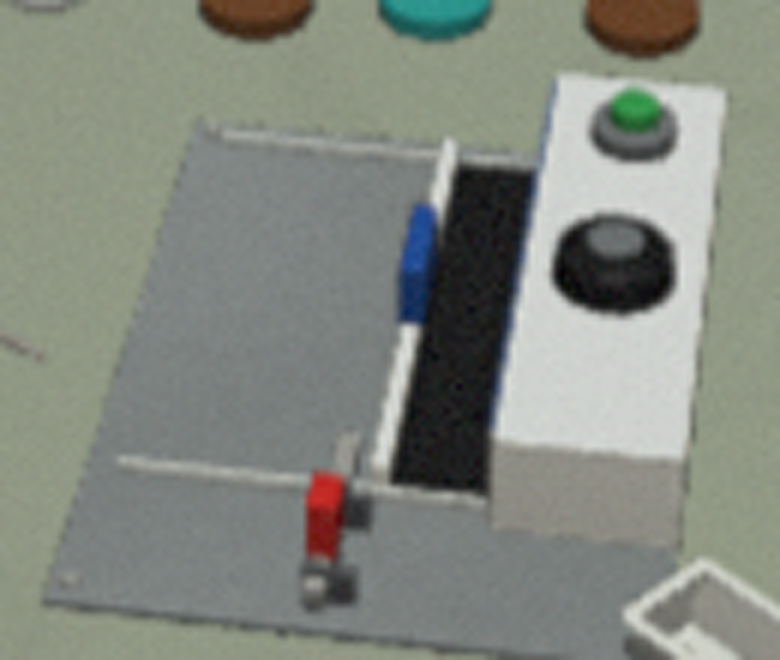

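View pics/s_dish.png

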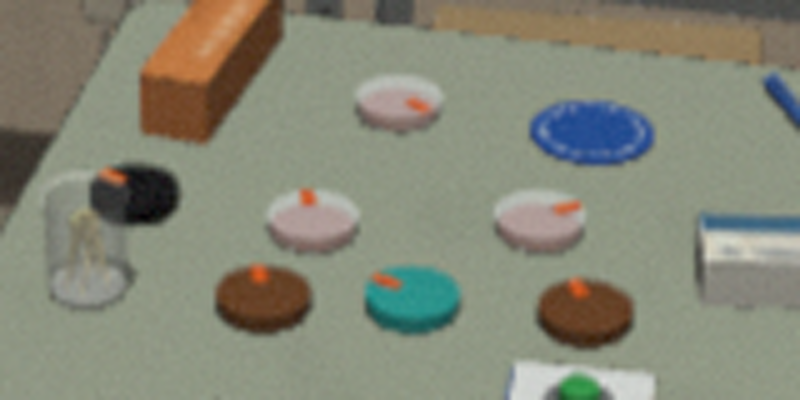

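Run:
```python
from h import *
np.set_printoptions(precision=4,suppress=True)
f=robot.grab_frame("top")
for a,b,z in (((70,258),(580,235),.057),((60,107),(580,82),.057),((80,606),(735,572),.003),((105,357),(550,338),.03)):
    A=ray(f,270+a[0]/5,150+a[1]/5,z);B=ray(f,270+b[0]/5,150+b[1]/5,z); d=A-B; print(A,B,"theta",np.arctan2(-d[0],d[1]))
th=.05
for n,p in (("knob",(.553,-.305,.041)),("knobout",(.553,-.34,.041)),("grip",(.559,-.136,.041)),("gripout",(.459,-.14,.041)),("btn",(.642,-.046,.1)),("place",(.55,-.05,.03)),("placec",(.55,-.22,.03))):
    for y in (th,th+np.pi,th-np.pi):
        q=robot.inverse_kinematics(p,[np.pi,0,y]); print(n,round(y,2),q)
```

```text
[ 0.5981 -0.0016  0.057 ] [ 0.6113 -0.2621  0.057 ] theta 0.050465347928766176
[0.6772 0.0045 0.057 ] [ 0.6919 -0.2637  0.057 ] theta 0.054865439181864845
[ 0.4243 -0.0059  0.003 ] [ 0.443  -0.3487  0.003 ] theta 0.054265084201816756
[ 0.5514 -0.0188  0.03  ] [ 0.5623 -0.2498  0.03  ] theta 0.047160957140644416
knob 0.05 [-0.1614  0.8223  0.9042  1.8375 -0.8202  0.9066  1.1857]
knob 3.19 [-0.2551  0.9443  1.1026  1.8422 -0.9973  1.0363 -1.8198]
knob -3.09 [-0.2551  0.9443  1.1026  1.8422 -0.9973  1.0363 -1.8198]
knobout 0.05 [-0.0737  0.8192  0.8532  1.7915 -0.7758  0.9043  1.1854]
knobout 3.19 [-0.1918  0.9649  1.1023  1.7976 -0.9995  1.059  -1.7881]
knobout -3.09 [-0.1918  0.9649  1.1023  1.7976 -0.9995  1.059  -1.7881]
grip 0.05 [-0.2143  0.6082  0.5127  1.9615 -0.4576  0.6873  0.6322]
grip 3.19 [-0.569   0.8763  1.1036  1.9794 -0.9905  0.962  -2.0401]
grip -3.09 [-0.569   0.8763  1.1036  1.9794 -0.9905  0.962  -2.0401]
gripout 0.05 [-0.4199  0.5871  0.8216  2.1918 -0.7252  0.658   0.9718]
gripout 3.19 [-0.5872  0.7514  1.1056  2.1987 -0.9774  0.827  -1.9225]
gripout -3.09 [-0.5872  0.7514  1.1056  2.1987 -0.9774  0.827  -1.9225]
btn 0.05 [-0.3485  0.6072  0.5068  1.7638 -0.3718  0.867   0.3764]
btn 3.19 [-0.684   0.851   1.106   1.7822 -0.8641  1.0839 -2.3538]
btn -3.09 [-0.684   0.851   1.106   1.7822 -0.8641  1.0839 -2.3538]
place 0.05 [-0.2813  0.5759  0.3889  2.0151 -0.3648  0.6172  0.4016]
place 3.19 [-0.7333  0.8736  1.103   2.038  -1.0229  0.93   -2.1456]
place -3.09 [-0.7333  0.8736  1.103   2.038  -1.0229  0.93   -2.1456]
placec 0.05 [-0.2184  0.7207  0.7455  1.9332 -0.7007  0.7673  0.9837]
placec 3.19 [-0.4109  0.921   1.1024  1.9426 -1.0234  0.9828 -1.8899]
placec -3.09 [-0.4109  0.921   1.1024  1.9426 -1.0234  0.9828 -1.8899]
```

```bash
cat >> h.py <<'E'
TH=0.052
EX=np.array([np.cos(TH),np.sin(TH),0]);EY=np.array([-np.sin(TH),np.cos(TH),0])
D=lambda y:[np.pi,0,y]
def st():
    s=robot.sense(); print("t %.1f tcp %s open %.3f F %s"%(s["t"],np.round(s["tcp_pos"],4),s["opening"],np.round(s["wrist_force"],1))); return s
E
python3 - <<'E'
from h import *
k=np.array([.553,-.3047,0])
robot.goto(list(k+[0,0,.16]),D(TH)); robot.grip(.45,30); print(robot.nose_length); st()
print(robot.move_straight(list(k+[0,0,.042]),vel=.1,contact_N=8)); st()
f=robot.grab_frame("side"); crop(f,270,225,130,110,6,"s_knob.png")
E
```

```text
0.011
t 4.2 tcp [ 0.553  -0.3047  0.16  ] open 0.448 F [-0.7  0.4 -0.1]
False
t 5.6 tcp [ 0.5534 -0.3051  0.0427] open 0.449 F [ 0.  -1.2  0.1]
```

View pics/s_knob.png

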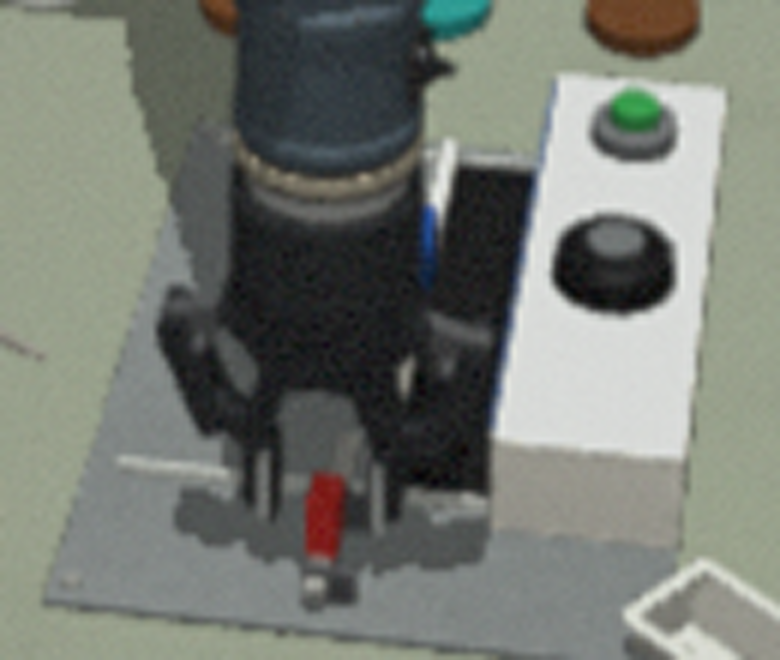

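The knob (around crop (325,515)) lies between the jaws, so I'm gripping it and sliding it out.

Run:
```python
from h import *
robot.grip(0.0,30); s=st(); p=s["tcp_pos"]
print(robot.move_straight(list(p-EY*.0345),vel=.05,contact_N=25)); s=st()
print(robot.move_straight(list(p-EY*.037),vel=.03,contact_N=12)); s=st()
robot.grip(.45); s=st()
robot.move_straight(list(s["tcp_pos"]*[1,1,0]+[0,0,.16]),vel=.15)
f=robot.grab_frame("side"); crop(f,270,225,130,110,6,"s_knob2.png")
```

```text
t 6.0 tcp [ 0.5539 -0.3048  0.0426] open 0.150 F [1.7 0.5 2.6]
False
t 6.8 tcp [ 0.5558 -0.3369  0.0424] open 0.154 F [0.4 8.4 9.2]
False
t 7.0 tcp [ 0.5558 -0.337   0.0423] open 0.161 F [-0.9 12.6 10.7]
t 7.4 tcp [ 0.5551 -0.3427  0.0423] open 0.448 F [-0.2 -0.7  0.3]
```

View pics/s_knob2.png

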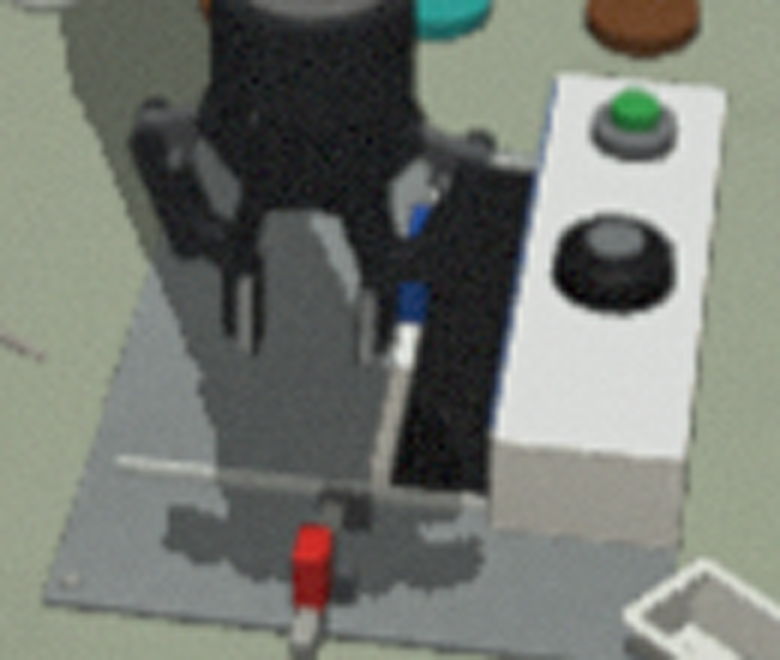

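```bash
cat >> h.py <<'E'
def blob(f,box,cond,z):
    u0,v0,u1,v1=box; im=f["image"].astype(int); m=np.zeros((480,640),bool)
    m[v0:v1,u0:u1]=cond(im[...,0],im[...,1],im[...,2])[v0:v1,u0:u1]; v,u=np.nonzero(m)
    return (len(u),u.mean(),v.mean(),ray(f,u.mean(),v.mean(),z)) if len(u) else None
RED=lambda R,G,B:(R>150)&(G<80)
E
python3 - <<'E'
from h import *
np.set_printoptions(precision=4,suppress=True)
robot.goto([.45,0.1,.25],D(TH))
f=robot.grab_frame("top");print(blob(f,(395,205,430,235),RED,.0495)); crop(f,270,150,160,130,5,"t2.png")
E
```

```text
(33, np.float64(414.54545454545456), np.float64(219.72727272727272), array([ 0.5539, -0.3353,  0.0495]))
```

View pics/t2.png

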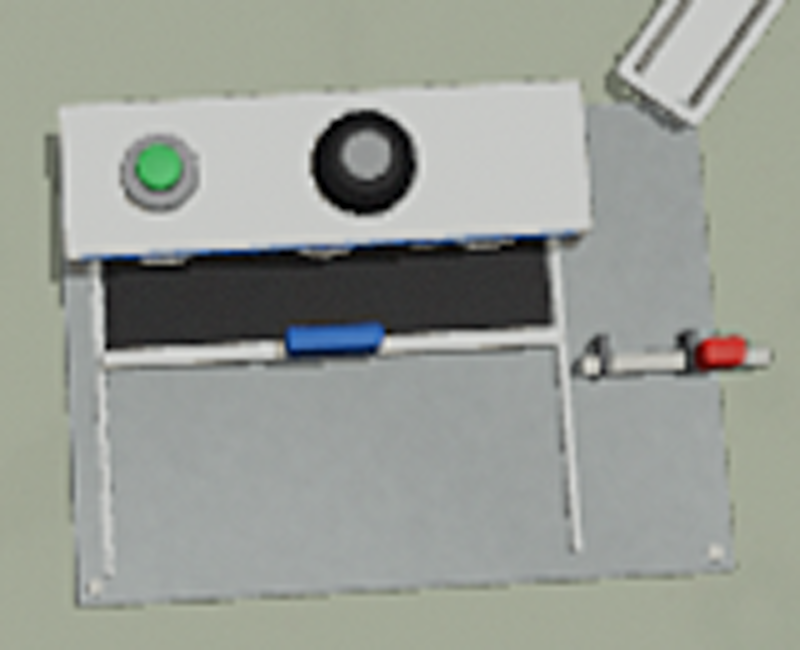

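Run:
```python
from h import *
np.set_printoptions(precision=4,suppress=True)
robot.grip(0,30)
robot.goto([.5535,-.302,.12],D(TH)); robot.move_straight([.5535,-.302,.043],vel=.12,contact_N=8); s=st(); p=s["tcp_pos"]
print(robot.move_straight(list(p-EY*.03),vel=.03,contact_N=10)); s=st()
robot.move_straight(list(s["tcp_pos"]+EY*.006),vel=.1); robot.move_straight(list(s["tcp_pos"]*[1,1,0]+EY*.006+[0,0,.12]),vel=.2)
g=np.array([.5593,-.136,0]); robot.goto(list(g+[0,0,.14]),D(TH)); robot.grip(.45,40)
f=robot.grab_frame("top");print(blob(f,(395,205,430,235),RED,.0495))
print(robot.move_straight(list(g+[0,0,.044]),vel=.12,contact_N=8)); st()
f=robot.grab_frame("side"); crop(f,270,225,130,110,6,"s_g.png")
```

```text
t 13.0 tcp [ 0.5539 -0.3025  0.0436] open 0.005 F [ 0.3 -1.  -0.2]
True
t 13.6 tcp [ 0.5543 -0.3159  0.0427] open 0.002 F [ 0.1 -0.8  0.6]
(32, np.float64(414.53125), np.float64(219.71875), array([ 0.5539, -0.3353,  0.0495]))
False
t 16.6 tcp [ 0.5598 -0.1364  0.0446] open 0.452 F [-0.8 -0.2  0.7]
```

View pics/s_g.png

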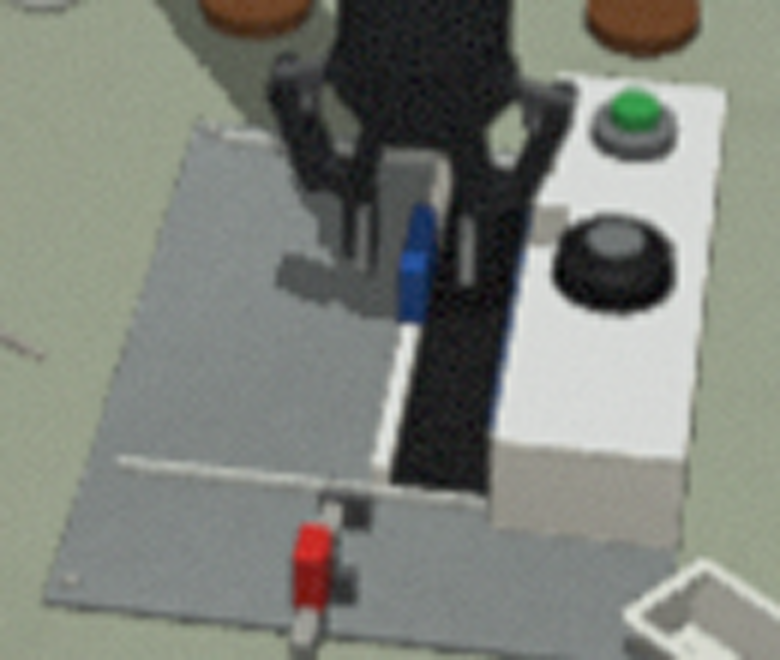

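The knob is at its stop: a 10 N push didn't move it. The blue plate is between the jaws, so I'm pulling the drawer.

Run:
```python
from h import *
robot.grip(0.0,50); s=st(); p=s["tcp_pos"]
print(robot.move_straight(list(p-EX*.09),vel=.08,contact_N=30)); s=st()
print(robot.move_straight(list(p-EX*.108),vel=.03,contact_N=15)); s=st()
robot.grip(.45); s=st()
robot.move_straight(list(s["tcp_pos"]*[1,1,0]+[0,0,.16]),vel=.2)
robot.goto([.42,.25,.3],D(TH))
f=robot.grab_frame("top"); crop(f,270,150,160,130,5,"t3.png")
f=robot.grab_frame("top"); cv2.imwrite("pics/t3f.png",f["image"][:,:,::-1])
```

```text
t 17.0 tcp [ 0.5599 -0.136   0.0448] open 0.127 F [0.6 1.3 6.2]
False
t 18.2 tcp [ 0.4696 -0.1411  0.0448] open 0.131 F [-0.8 -2.3  4.6]
True
t 18.7 tcp [ 0.4606 -0.1417  0.0448] open 0.131 F [ 1.7 -0.1 -0.1]
t 19.1 tcp [ 0.4612 -0.1428  0.045 ] open 0.451 F [0.6 0.5 0.1]
```

View pics/t3.png

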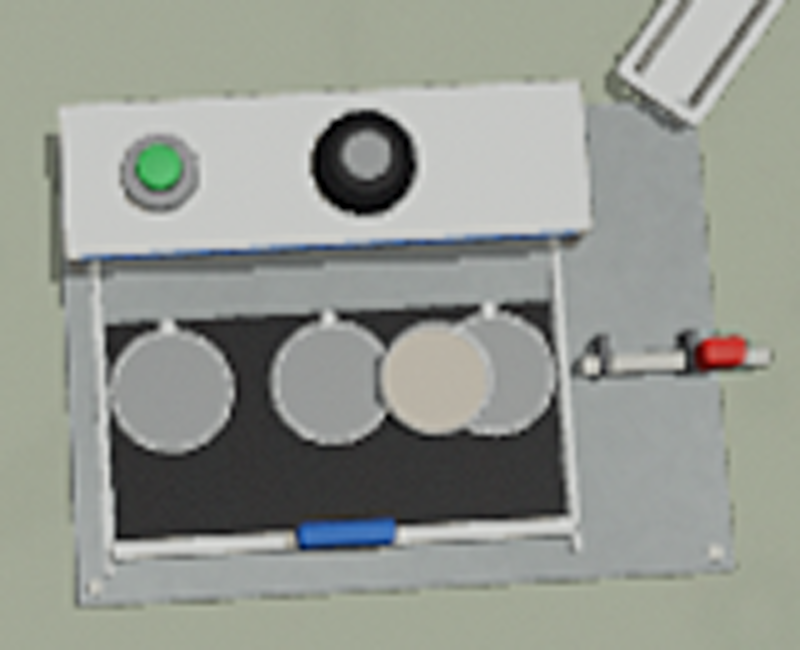

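View pics/t3f.png

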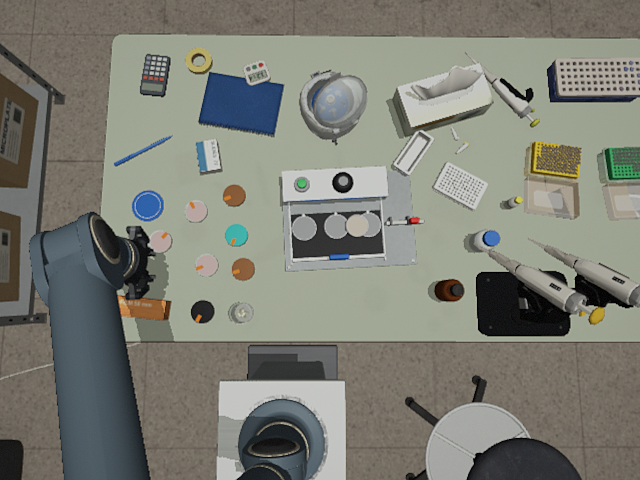

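Run:
```python
from h import *
np.set_printoptions(precision=4,suppress=True)
f=robot.grab_frame("top")
for n,(a,b),z in (("L",(173,390),.012),("M",(332,382),.012),("R",(493,373),.012),("beige",(436,378),.025),("mL",(167,325),.012),("mM",(329,316),.012),("mR",(489,308),.012),("gripL",(298,526),.055)):
    print(n,ray(f,270+a/5,150+b/5,z))
print(pt(f,357,225),pt(f,304,228))
print(ray(f,270+70/5,150+258/5,.057), ray(f,270+580/5,150+235/5,.057))
print("plate",blob(f,(325,250,352,264),lambda R,G,B:(B>120)&(R<80),.055))
for y in (TH,TH+np.pi/2):
  print(robot.inverse_kinematics([.54,-.2,.03],D(y)),robot.inverse_kinematics([.597,.362,.02],D(y)))
```

```text
L [ 0.5369 -0.0539  0.012 ]
M [ 0.5415 -0.1373  0.012 ]
R [ 0.5466 -0.222   0.012 ]
beige [ 0.5419 -0.1907  0.025 ]
mL [ 0.5715 -0.0505  0.012 ]
mM [ 0.5766 -0.1359  0.012 ]
mR [ 0.5813 -0.2204  0.012 ]
gripL [ 0.4619 -0.1176  0.055 ]
[ 0.5436 -0.1903  0.0241] [ 0.5379 -0.0522  0.0054]
[ 0.5981 -0.0016  0.057 ] [ 0.6113 -0.2621  0.057 ]
plate (86, np.float64(339.0348837209302), np.float64(256.0232558139535), array([ 0.4599, -0.1413,  0.055 ]))
[-0.2387  0.6913  0.7217  1.9721 -0.6787  0.7354  0.9481] [-1.1683  0.9522  0.9282  1.6721 -0.8907  0.9951  0.1351]
[-0.1191  0.6356  0.5438  1.9657 -0.5113  0.6785  2.3684] [-0.9126  0.7824  0.4696  1.6563 -0.4545  0.8135  1.3794]
```

The finished dish is at crop (436,378), world (0.542,-0.191), top at z about 0.025 as expected. The places measure 85 mm apart, which fits. One pink dish has been knocked and is now near (161,240). I'm picking the beige dish.

```bash
cat >> h.py <<'E'
PM=np.array([.5423,-.137,0]);PL=PM+.085*EY;PR=PM-.085*EY
def pick(c,yaw,floor,op=.86,strength=40):
    c=np.array([c[0],c[1],0]); robot.grip(op,strength); robot.goto(list(c+[0,0,floor+.09]),D(yaw))
    b=robot.move_straight(list(c+[0,0,floor+.009]),vel=.12,contact_N=10); print("contact",b); st()
    robot.grip(0.0,strength); s=st(); return s
def rise(dz,vel=.12):
    s=robot.sense(); robot.move_straight(list(s["tcp_pos"]+[0,0,dz]),vel=vel); return st()
def place(c,yaw,floor,op=.86,up=.09):
    c=np.array([c[0],c[1],0])
    print("contact",robot.move_straight(list(c+[0,0,floor+.0095]),vel=.05,contact_N=6)); st()
    robot.grip(op); s=st(); robot.move_straight(list(s["tcp_pos"]+[0,0,up]),vel=.15)
E
python3 - <<'E'
from h import *
pick([.5425,-.1905],TH,.012); rise(.04)
f=robot.grab_frame("side"); crop(f,270,195,130,110,6,"s_b.png")
E
```

```text
contact False
t 24.6 tcp [ 0.5429 -0.1909  0.0215] open 0.860 F [-0.2  0.  -0. ]
t 24.9 tcp [ 0.5434 -0.1909  0.0226] open 0.674 F [-1.8  1.   5.8]
t 25.4 tcp [ 0.5435 -0.1906  0.0628] open 0.668 F [-0.2  0.6 -0.8]
```

View pics/s_b.png

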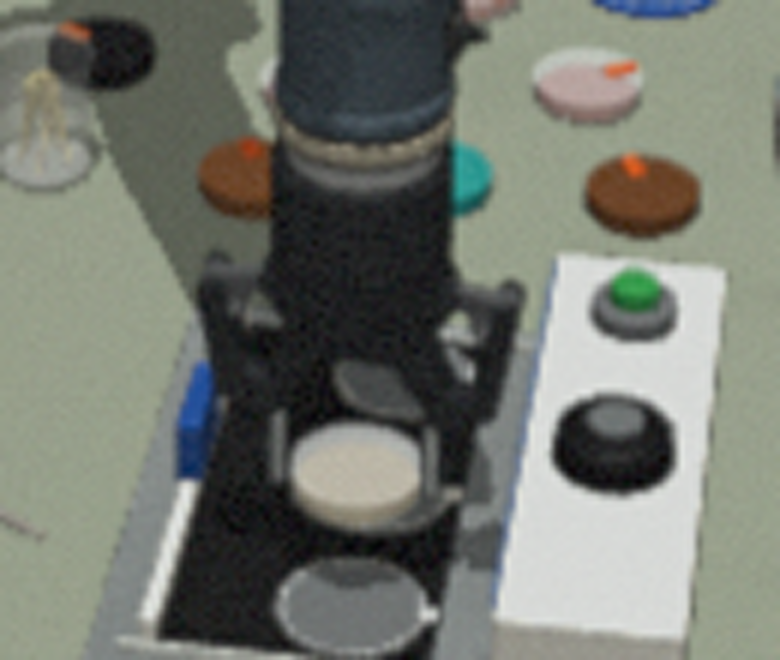

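```bash
sed -i 's/floor+.009\]/floor+.0102]/; s/floor+.0095\]/floor+.0108]/' h.py
python3 - <<'E'
from h import *
for p in ([.50,-.12,.066],[.50,.10,.066],[.5975,.3625,.06]):
    robot.move_straight(p,vel=.22); st()
place([.5975,.3625],TH,.003)
robot.goto([.42,.0,.3],D(TH))
f=robot.grab_frame("top"); crop(f,120,170,150,110,5,"t_dish2.png")
E
```

```text
t 25.9 tcp [ 0.4998 -0.1194  0.0657] open 0.672 F [ 0.  -0.1 -0.4]
t 27.1 tcp [0.5001 0.0983 0.0661] open 0.671 F [0.6 0.1 0. ]
t 28.5 tcp [0.5974 0.361  0.0601] open 0.672 F [ 0.1  0.6 -0.1]
contact True
t 29.4 tcp [0.5969 0.3623 0.0137] open 0.674 F [-1.3  0.2  5.5]
t 29.7 tcp [0.5958 0.362  0.0122] open 0.860 F [-0.9 -0.3 -0.4]
```

View pics/t_dish2.png

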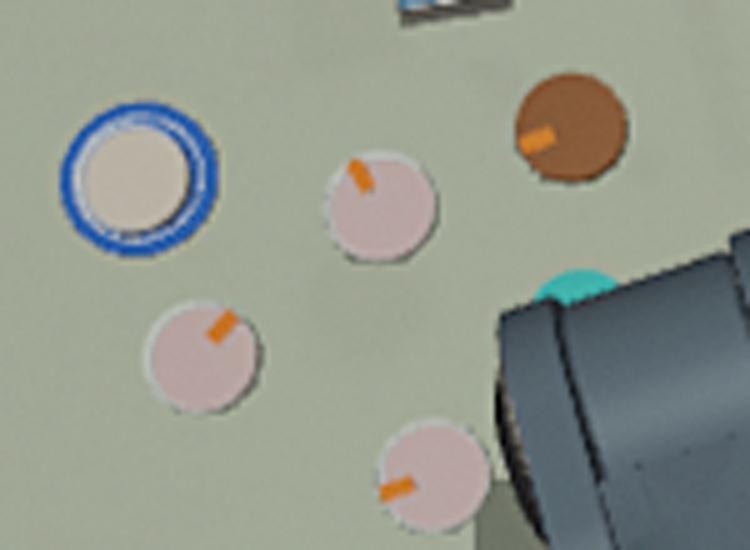

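The beige dish at crop (138,178) is inside the coaster's ring. The pinks are at crop (382,208), (203,357) (the knocked one) and (435,476), each with an orange mark. Next I'll pick the first one.

```bash
cat >> h.py <<'E'
def dish(f,u,v,h=17):
    im=f["image"].astype(int);R,G,B=im[...,0],im[...,1],im[...,2]
    m=np.zeros((480,640),bool); sl=np.s_[v-h:v+h,u-h:u+h]; m[sl]=(R-G>10)[sl]; o=m&(R-B>70)
    vv,uu=np.nonzero(m);vo,uo=np.nonzero(o); C=ray(f,uu.mean(),vv.mean(),.011);M=ray(f,uo.mean(),vo.mean(),.013)
    y=np.arctan2(M[1]-C[1],M[0]-C[0]); print("dish n",len(uu),len(uo),"C",np.round(C,4),"r",round(np.hypot(*(M-C)[:2]),4),"yaw",round(y,3)); return C,y
E
python3 - <<'E'
from h import *
f=robot.grab_frame("top")
for u,v in ((196,211),(160,241),(207,265)):
    C,y=dish(f,u,v)
    for k in (y,y+np.pi,y-np.pi):
        q=robot.inverse_kinematics([C[0],C[1],.01],D(k)); print(round(k,2),None if q is None else np.round(q,2))
E
```

```text
dish n 320 23 C [0.5808 0.2318 0.011 ] r 0.0203 yaw 0.586
0.59 [-0.88  0.75  0.61  1.85 -0.62  0.74  0.67]
3.73 [-1.05  0.87  0.91  1.86 -0.9   0.88 -2.24]
-2.56 [-1.05  0.87  0.91  1.86 -0.9   0.88 -2.24]
dish n 325 24 C [0.5008 0.3207 0.011 ] r 0.0181 yaw -0.478
-0.48 [-1.19  0.78  0.78  1.94 -0.79  0.77 -0.42]
2.66 [-0.19  0.72 -0.62  1.88  0.6   0.74  1.51]
-3.62 [-0.19  0.72 -0.62  1.88  0.6   0.74  1.51]
dish n 328 22 C [0.4394 0.1996 0.011 ] r 0.0195 yaw 1.881
1.88 [-0.32  0.52 -0.24  2.15  0.25  0.49  1.13]
5.02 [-1.15  0.68  0.85  2.2  -0.89  0.66 -0.91]
-1.26 [-1.15  0.68  0.85  2.2  -0.89  0.66 -0.91]
```

```bash
cat >> h.py <<'E'
def carry(P,yaw):
    for p in ([.50,.10,.07],[.50,P[1],.07],[P[0],P[1],.06]):
        robot.move_straight(p,vel=.2,attitude=D(yaw)); st()
E
python3 - <<'E'
from h import *
C,y=[.5808,.2318],.586
pick(C,y,0,op=.82); s=rise(.06)
if s["opening"]>.6: carry(PR,TH)
f=robot.grab_frame("side"); crop(f,270,195,130,110,6,"s_c1.png")
f=robot.grab_frame("top"); cv2.imwrite("pics/t_c1.png",f["image"][:,:,::-1])
E
```

```text
contact False
t 34.6 tcp [0.5814 0.2317 0.0108] open 0.817 F [ 0.4 -0.5  1. ]
t 34.9 tcp [0.5817 0.2319 0.0115] open 0.668 F [0.2 0.3 5.6]
t 35.5 tcp [0.5812 0.2321 0.0711] open 0.663 F [-0.2  0.2  0.1]
t 36.4 tcp [0.5009 0.1013 0.0699] open 0.662 F [0.8 0.9 0.1]
t 38.2 tcp [ 0.5001 -0.2208  0.0698] open 0.661 F [ 0.5  0.3 -0. ]
t 38.6 tcp [ 0.5471 -0.2209  0.0595] open 0.666 F [-0.2  0.1 -1. ]
```

View pics/s_c1.png

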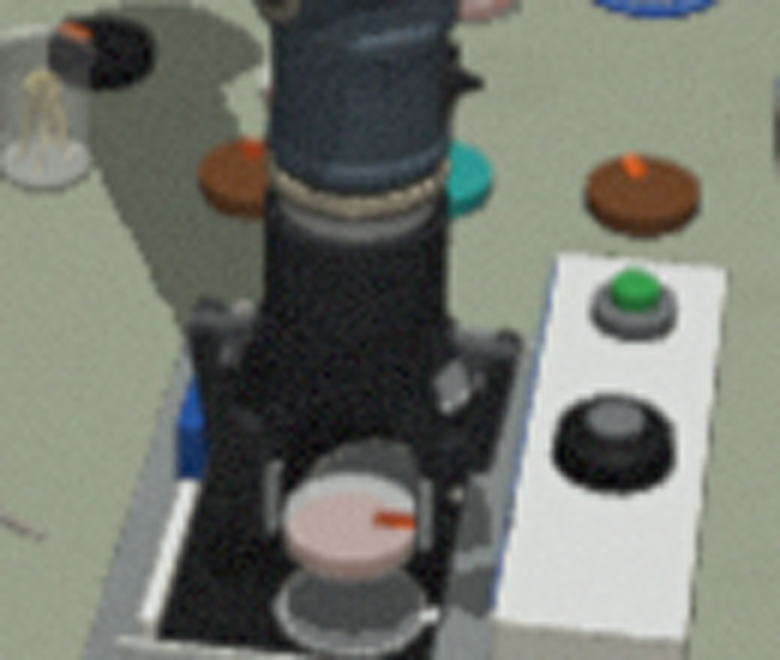

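The dish is held flat, with its mark (crop (393,518)) pointing to the white mark at (430,613). Placing it, then checking.

Run:
```python
from h import *
place(PR,TH,.012,op=.82)
robot.goto([.43,.03,.3],D(TH))
f=robot.grab_frame("top"); crop(f,270,150,160,130,5,"t5.png"); dish(f,369,224)
dish(f,160,241); dish(f,207,265)
```

```text
contact True
t 39.4 tcp [ 0.5465 -0.2215  0.0234] open 0.665 F [-1.1  1.3  5.6]
t 39.7 tcp [ 0.5455 -0.2211  0.0224] open 0.818 F [-0.5 -0.6  1.1]
dish n 318 27 C [ 0.5469 -0.2215  0.011 ] r 0.0195 yaw -0.015
dish n 326 24 C [0.5009 0.3206 0.011 ] r 0.018 yaw -0.477
dish n 108 22 C [0.4333 0.214  0.011 ] r 0.0042 yaw 1.527
```

View pics/t5.png

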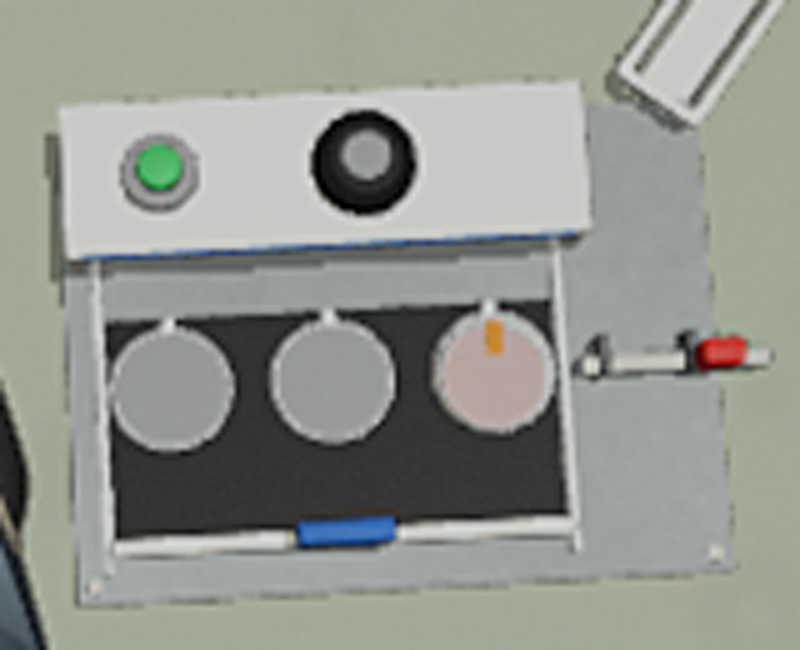

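The dish sits on the right place at crop (493,373), with its mark about 0.07 rad off. Next is the knocked dish.

Run:
```python
from h import *
robot.goto([.43,.2,.25],D(0))
f=robot.grab_frame("top"); crop(f,270,150,160,130,4,"t6a.png")
C,y=[.5009,.3206],-.478
pick(C,y,0,op=.82); s=rise(.06)
if s["opening"]>.6: carry(PM,TH)
f=robot.grab_frame("side"); crop(f,270,195,130,110,6,"s_c2.png")
```

```text
contact False
t 44.5 tcp [0.5015 0.3206 0.0108] open 0.824 F [ 0.2  1.1 -0.2]
t 44.7 tcp [0.5017 0.3208 0.0118] open 0.672 F [-1.5 -0.7  5.3]
t 45.4 tcp [0.5012 0.321  0.0716] open 0.669 F [-1.  -0.7  0.4]
t 46.7 tcp [0.4999 0.1009 0.0697] open 0.669 F [ 0.3 -0.3 -0. ]
t 48.0 tcp [ 0.5    -0.1358  0.0698] open 0.668 F [ 0.1  1.1 -0.2]
t 48.4 tcp [ 0.5428 -0.1358  0.0595] open 0.666 F [-0.7 -0.5 -1.3]
```

View pics/s_c2.png

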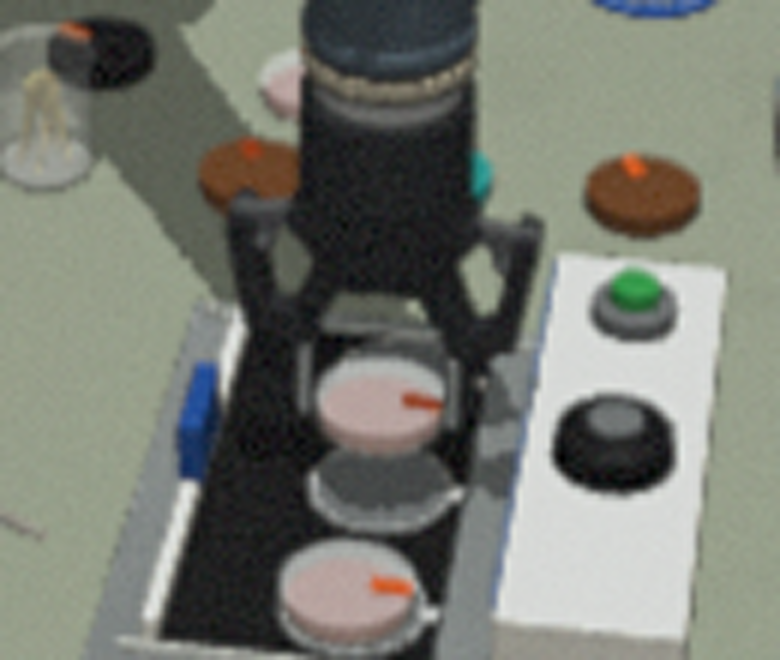

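The second dish is held flat above the middle place, mark towards the hood. I'll set it down and re-measure the third.

Run:
```python
from h import *
place(PM,TH,.012,op=.82)
robot.goto([.43,-.1,.3],D(TH))
f=robot.grab_frame("top"); dish(f,207,265); crop(f,120,170,150,110,5,"t7.png")
```

```text
contact True
t 49.1 tcp [ 0.5422 -0.1367  0.0238] open 0.671 F [-0.5  1.   6.6]
t 49.4 tcp [ 0.5411 -0.1364  0.0229] open 0.817 F [-0.2  0.3 -0. ]
dish n 328 22 C [0.4394 0.1996 0.011 ] r 0.0195 yaw 1.881
```

View pics/t7.png

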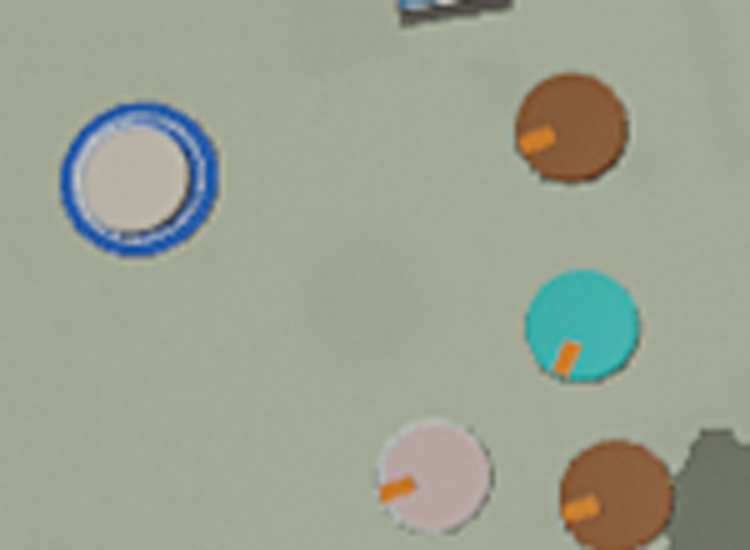

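Run:
```python
from h import *
C,y=[.4394,.1996],1.881
pick(C,y,0,op=.80); s=rise(.06)
if s["opening"]>.6:
    robot.goto([.49,.12,.075],D(TH)); s=st()
    carry(PL,TH)
f=robot.grab_frame("side"); crop(f,270,165,130,110,6,"s_c3.png")
```

```text
contact False
t 53.6 tcp [0.4399 0.1995 0.0107] open 0.800 F [ 0.9 -0.  -0.1]
t 53.9 tcp [0.4401 0.1998 0.0112] open 0.665 F [-0.7 -0.7  7.6]
t 54.5 tcp [0.4396 0.2    0.071 ] open 0.665 F [ 0.4  0.2 -0.2]
t 55.7 tcp [0.4895 0.1201 0.0744] open 0.665 F [ 0.2  0.2 -0.2]
t 56.0 tcp [0.4999 0.0995 0.0699] open 0.664 F [ 0.5  0.1 -1.1]
t 56.9 tcp [ 0.5    -0.0507  0.0698] open 0.668 F [0.8 0.6 0.1]
t 57.2 tcp [ 0.5384 -0.0507  0.0595] open 0.664 F [-0.   0.3  0.2]
```

View pics/s_c3.png

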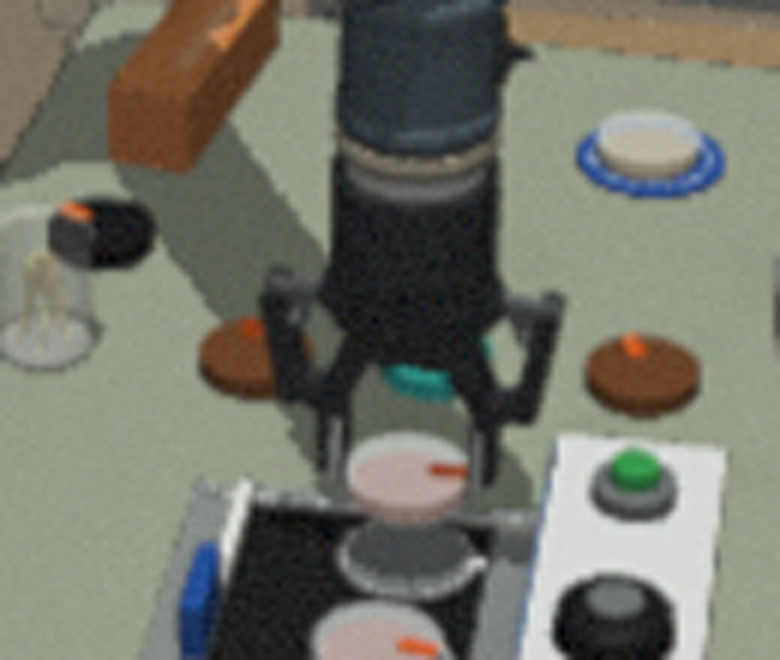

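The third dish is flat, with its mark towards the hood. Placing it and then checking all three.

Run:
```python
from h import *
place(PL,TH,.012,op=.82,up=.12)
robot.goto([.43,.22,.3],D(TH))
f=robot.grab_frame("top"); crop(f,270,150,160,130,5,"t8.png")
for u,v in ((369,224),(336,226),(304,228)): dish(f,u,v,14)
print(PR,PM,PL)
f=robot.grab_frame("side"); crop(f,270,225,130,110,6,"s8.png")
```

```text
contact True
t 58.0 tcp [ 0.5378 -0.0519  0.0233] open 0.666 F [-1.2  0.9  5.5]
t 58.3 tcp [ 0.5367 -0.0516  0.0224] open 0.821 F [-0.2 -0.4 -0. ]
dish n 320 23 C [ 0.5478 -0.2212  0.011 ] r 0.0199 yaw -0.03
dish n 320 19 C [ 0.5428 -0.1343  0.011 ] r 0.0199 yaw -0.112
dish n 318 22 C [ 0.5378 -0.051   0.011 ] r 0.0203 yaw 0.103
[ 0.54671801 -0.22188511  0.        ] [ 0.5423 -0.137   0.    ] [ 0.53788199 -0.05211489  0.        ]
```

View pics/t8.png

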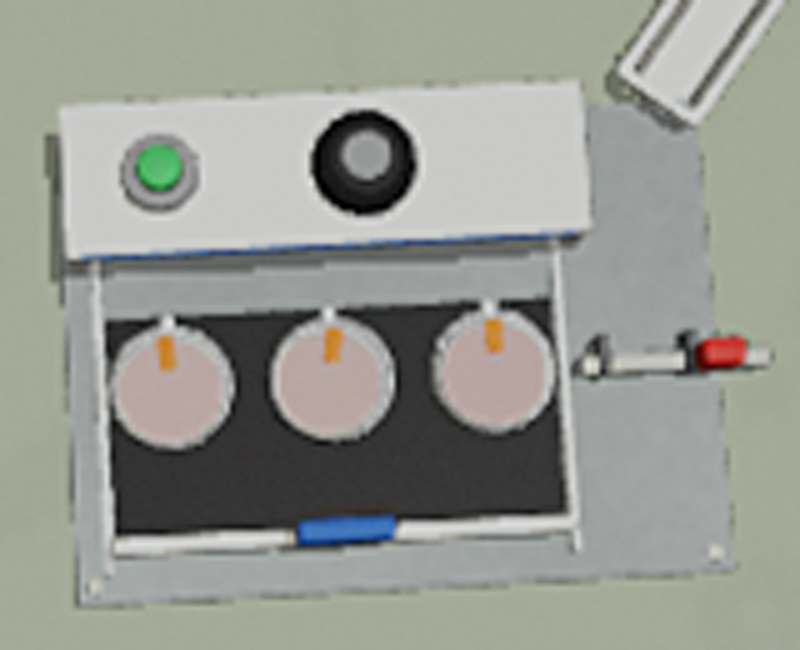

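View pics/s8.png

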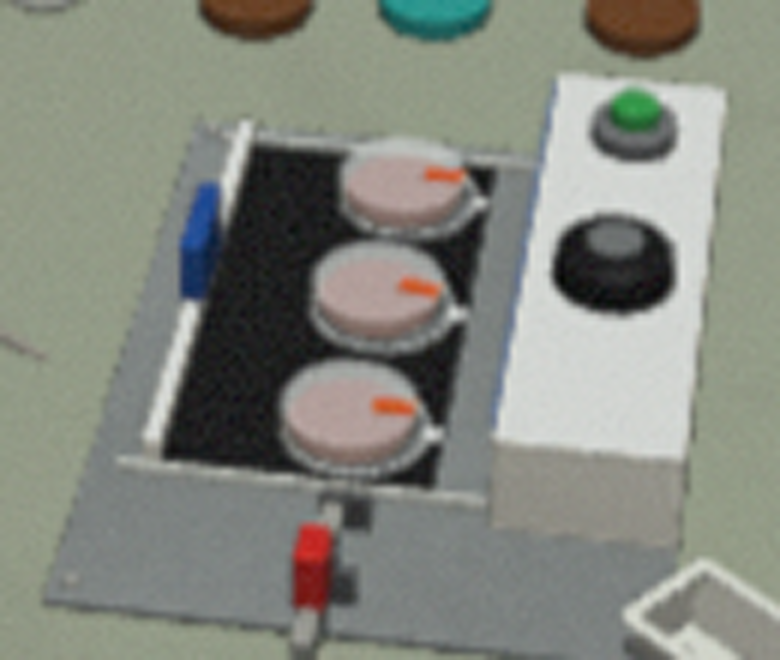

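The middle dish reads -0.11 rad against a target of 0.05. I'll look closer at it in both views.

Run:
```python
from h import *
from scipy.optimize import least_squares
ft=robot.grab_frame("top");fs=robot.grab_frame("side")
crop(ft,318,205,36,36,16,"t9.png")
for f,nm,cs in ((ft,"top",[(369,224),(336,226),(304,228)]),(fs,"side",[(327,292),(333,273),(337,255)])):
  im=f["image"].astype(float);R,B=im[...,0],im[...,2]
  for (u,v),P in zip(cs,(PR,PM,PL)):
    sl=np.s_[v-14:v+14,u-14:u+18]; w=np.clip((R-B)[sl]-45,0,90); vv,uu=np.mgrid[v-14:v+14,u-14:u+18]
    uc,vc=(w*uu).sum()/w.sum(),(w*vv).sum()/w.sum(); M=ray(f,uc,vc,.0255)
    cov=np.cov(np.stack([uu.ravel(),vv.ravel()]),aweights=w.ravel()); e=np.linalg.eigh(cov)[1][:,1]
    A=ray(f,uc+3*e[0],vc+3*e[1],.0255)-ray(f,uc-3*e[0],vc-3*e[1],.0255); 
    d=M-P; print(nm,"mark rel place: x %.4f y %.4f"%(d@EX,d@EY),"axis rel %.3f"%((np.arctan2(A[1],A[0])-TH+1.57)%np.pi-1.57))
```

```text
top mark rel place: x 0.0190 y 0.0011 axis rel 0.021
top mark rel place: x 0.0181 y 0.0003 axis rel -0.148
top mark rel place: x 0.0179 y 0.0021 axis rel 0.061
side mark rel place: x 0.0170 y 0.0007 axis rel -0.023
side mark rel place: x 0.0169 y 0.0002 axis rel -0.168
side mark rel place: x 0.0167 y 0.0023 axis rel 0.081
```

View pics/t9.png

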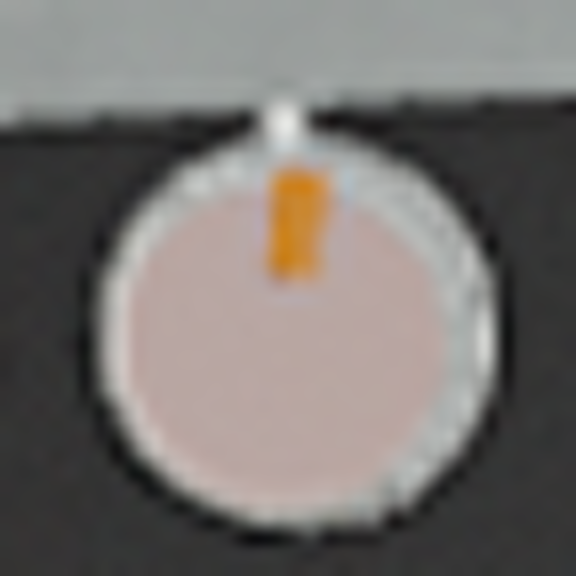

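Both views agree that the middle dish is about -0.155 rad off. That's inside 0.22 but too close, so I'll re-grip it and turn it.

Run:
```python
from h import *
robot.goto([.50,.05,.2],D(TH))
pick([.5425,-.1345],TH-.155,.012,op=.82); s=rise(.012,.05)
robot.move_straight([PM[0],PM[1],s["tcp_pos"][2]],vel=.01,attitude=D(TH)); st()
place(PM,TH,.012,op=.82,up=.12)
robot.goto([.43,.22,.3],D(TH))
ft=robot.grab_frame("top");fs=robot.grab_frame("side")
crop(ft,270,150,160,130,5,"t10.png")
for f,nm,cs in ((ft,"top",[(369,224),(336,226),(304,228)]),(fs,"side",[(327,292),(333,273),(337,255)])):
  im=f["image"].astype(float);R,B=im[...,0],im[...,2]
  for (u,v),P in zip(cs,(PR,PM,PL)):
    sl=np.s_[v-14:v+14,u-14:u+18]; w=np.clip((R-B)[sl]-45,0,90); vv,uu=np.mgrid[v-14:v+14,u-14:u+18]
    uc,vc=(w*uu).sum()/w.sum(),(w*vv).sum()/w.sum(); M=ray(f,uc,vc,.0255)
    cov=np.cov(np.stack([uu.ravel(),vv.ravel()]),aweights=w.ravel()); e=np.linalg.eigh(cov)[1][:,1]
    A=ray(f,uc+3*e[0],vc+3*e[1],.0255)-ray(f,uc-3*e[0],vc-3*e[1],.0255); 
    d=M-P; print(nm,"mark rel place: x %.4f y %.4f"%(d@EX,d@EY),"axis rel %.3f"%((np.arctan2(A[1],A[0])-TH+1.57)%np.pi-1.57))
```

```text
contact False
t 63.4 tcp [ 0.543  -0.1347  0.0227] open 0.819 F [-0.7 -1.   1.2]
t 63.7 tcp [ 0.5433 -0.1347  0.0234] open 0.666 F [-1.3 -0.4  6.3]
t 64.1 tcp [ 0.5435 -0.1347  0.0357] open 0.666 F [ 0.1  0.  -0.5]
t 64.5 tcp [ 0.5421 -0.137   0.0355] open 0.664 F [ 0.5 -0.5 -0.8]
contact True
t 64.8 tcp [ 0.5433 -0.137   0.0234] open 0.663 F [0.7 0.7 7.7]
t 65.1 tcp [ 0.542  -0.1367  0.0225] open 0.819 F [-0.2 -0.4  0.2]
top mark rel place: x 0.0197 y 0.0011 axis rel 0.041
top mark rel place: x 0.0190 y 0.0011 axis rel 0.028
top mark rel place: x 0.0189 y 0.0021 axis rel 0.061
side mark rel place: x 0.0183 y 0.0007 axis rel -0.005
side mark rel place: x 0.0176 y 0.0010 axis rel -0.003
side mark rel place: x 0.0175 y 0.0023 axis rel 0.049
```

View pics/t10.png

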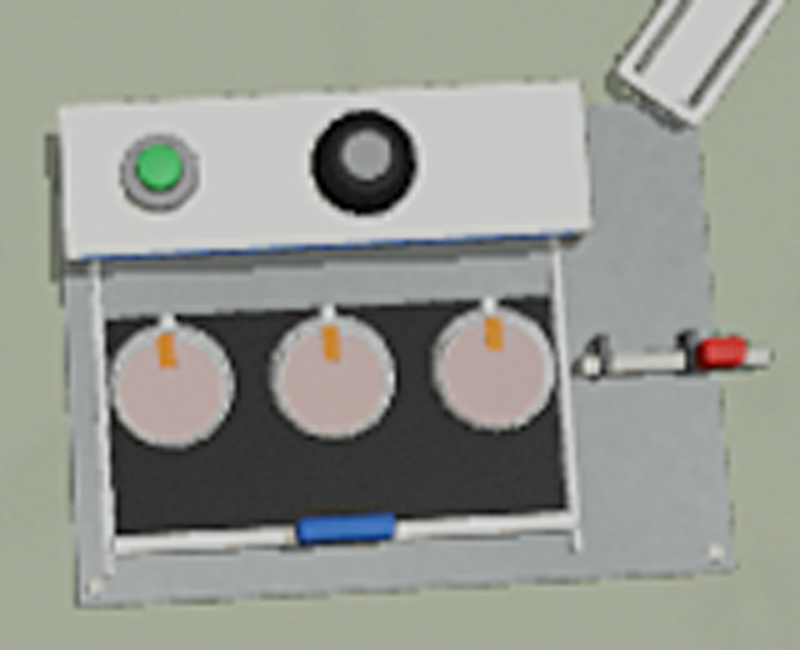

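All three are within about 0.06 rad and 2 mm. Now I'll push the drawer home gently.

Run:
```python
from h import *
np.set_printoptions(precision=4,suppress=True)
g=np.array([.461,-.1415,0]); robot.grip(.45,50); robot.goto(list(g+[0,0,.15]),D(TH))
print(robot.move_straight(list(g+[0,0,.044]),vel=.12,contact_N=8)); st()
robot.grip(0.0,50); s=st(); p=s["tcp_pos"]
print(robot.move_straight(list(p+EX*.094),vel=.05,contact_N=30)); s=st()
print(robot.move_straight(list(p+EX*.112),vel=.02,contact_N=15)); s=st()
robot.grip(.45); s=st()
robot.move_straight(list(s["tcp_pos"]*[1,1,0]+[0,0,.16]),vel=.2)
robot.goto([.42,.15,.28],D(TH))
f=robot.grab_frame("top"); crop(f,270,150,160,130,5,"t11.png")
print("plate",blob(f,(325,212,350,224),lambda R,G,B:(B>120)&(R<80),.055))
```

```text
False
t 70.5 tcp [ 0.4614 -0.1417  0.0445] open 0.450 F [-0.1 -0.8 -0. ]
t 70.9 tcp [ 0.4618 -0.1415  0.0447] open 0.128 F [-0.7  2.1  5.6]
False
t 72.9 tcp [ 0.556  -0.1362  0.0448] open 0.130 F [0.5 2.3 5.1]
True
t 73.5 tcp [ 0.5605 -0.1359  0.0448] open 0.130 F [-1.3  0.4  5.5]
t 73.8 tcp [ 0.5602 -0.1349  0.0443] open 0.451 F [ 0.4 -0.7  0. ]
plate (86, np.float64(336.40697674418607), np.float64(216.87209302325581), array([ 0.5596, -0.1351,  0.055 ]))
```

View pics/t11.png

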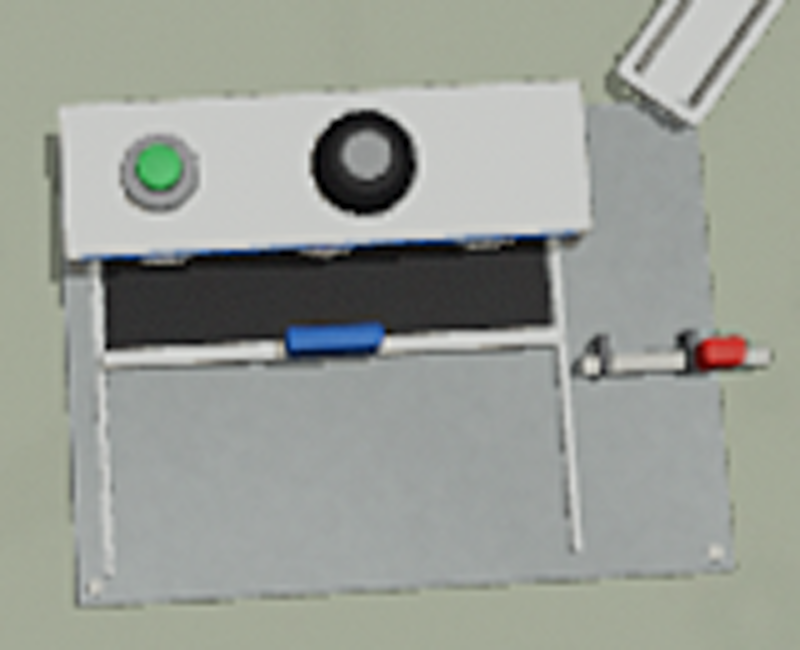

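The plate is back at its starting position (0.5596 vs 0.5593), so the drawer is home. Now I'll push the bolt in.

Run:
```python
from h import *
np.set_printoptions(precision=4,suppress=True)
robot.grip(0,30); k=np.array([.5560,-.376,0])
robot.goto(list(k+[0,0,.14]),D(TH)); robot.move_straight(list(k+[0,0,.043]),vel=.12,contact_N=8); s=st(); p=s["tcp_pos"]
print(robot.move_straight(list(p+EY*.047),vel=.05,contact_N=12)); s=st()
print(robot.move_straight(list(p+EY*.065),vel=.03,contact_N=12)); s=st()
robot.move_straight(list(s["tcp_pos"]-EY*.008),vel=.1); s=st(); robot.move_straight(list(s["tcp_pos"]*[1,1,0]+[0,0,.15]),vel=.2)
robot.goto([.45,.1,.28],D(TH))
f=robot.grab_frame("top"); crop(f,270,150,160,130,5,"t12.png")
print(blob(f,(390,205,430,235),RED,.0495))
print("plate",blob(f,(325,212,350,224),lambda R,G,B:(B>120)&(R<80),.055))
```

```text
t 79.3 tcp [ 0.5564 -0.3766  0.0438] open 0.002 F [-0.  -0.1  0.9]
False
t 80.4 tcp [ 0.5543 -0.3293  0.0438] open -0.001 F [-0.3  0.6  0.2]
True
t 80.8 tcp [ 0.5536 -0.325   0.0441] open -0.002 F [ 0.8 -1.7  0.7]
t 81.0 tcp [ 0.5537 -0.3336  0.0441] open -0.002 F [-0.1 -0.4 -0.8]
(31, np.float64(401.2258064516129), np.float64(219.90322580645162), array([ 0.5533, -0.3012,  0.0495]))
plate (85, np.float64(336.45882352941175), np.float64(216.89411764705883), array([ 0.5595, -0.1352,  0.055 ]))
```

View pics/t12.png

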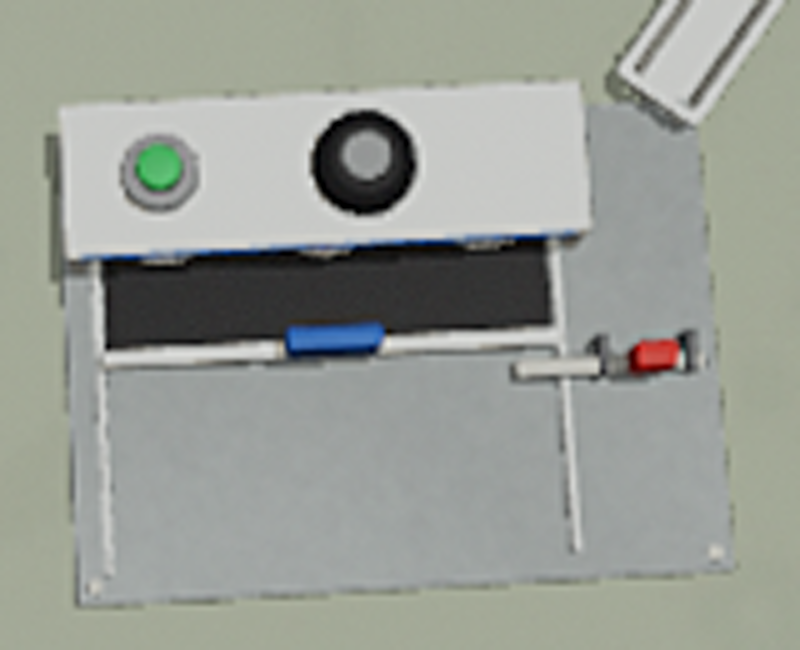

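The bolt is fully in: the knob is at crop (655,355) and the bar lies across the drawer front. Pressing start.

Run:
```python
from h import *
np.set_printoptions(precision=4,suppress=True)
b=np.array([.642,-.0465,0]); robot.goto(list(b+[0,0,.13]),D(TH)); st()
print(robot.move_straight(list(b+[0,0,.099]),vel=.06,contact_N=15)); st()
print(robot.move_straight(list(b+[0,0,.072]),vel=.02,contact_N=15)); s=st()
robot.sleep(.1); st()
robot.move_straight(list(s["tcp_pos"]*[1,1,0]+[0,0,.16]),vel=.12)
robot.goto([.43,-.05,.3],D(TH))
f=robot.grab_frame("top"); crop(f,270,150,160,130,5,"t13.png"); g=f; crop(f,120,170,150,110,5,"t13b.png")
print(blob(f,(390,205,430,235),RED,.0495),blob(f,(325,212,350,224),lambda R,G,B:(B>120)&(R<80),.055))
print("btn z",[pt(f,301+i,182)[2] for i in (-1,0,1)])
crop(robot.grab_frame("side"),270,225,130,110,6,"s13.png")
```

```text
t 84.6 tcp [ 0.6421 -0.0458  0.1304] open -0.003 F [-0.4  0.4  0.3]
False
t 85.2 tcp [ 0.642  -0.0467  0.0989] open -0.004 F [-0.5 -0.  -0.4]
True
t 86.1 tcp [ 0.6422 -0.0465  0.0841] open -0.001 F [-1.1 -0.2  7.8]
t 86.2 tcp [ 0.6421 -0.0464  0.0841] open -0.002 F [-2.2  0.4  7.4]
(33, np.float64(401.2121212121212), np.float64(219.87878787878788), array([ 0.5534, -0.3011,  0.0495])) (84, np.float64(336.3452380952381), np.float64(216.91666666666666), array([ 0.5595, -0.1349,  0.055 ]))
btn z [np.float64(0.07698718585601222), np.float64(0.07689206084340627), np.float64(0.07810572053397277)]
```

View pics/s13.png

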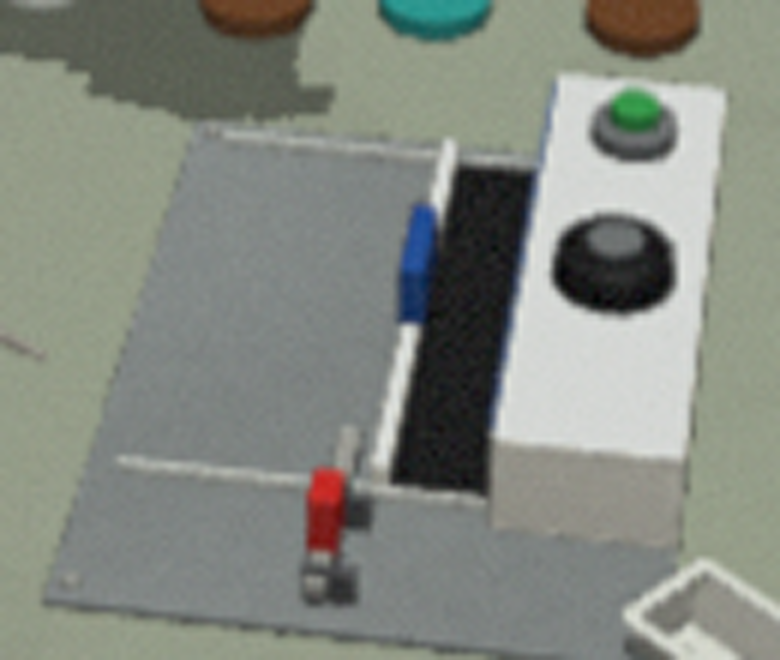

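View pics/t13b.png

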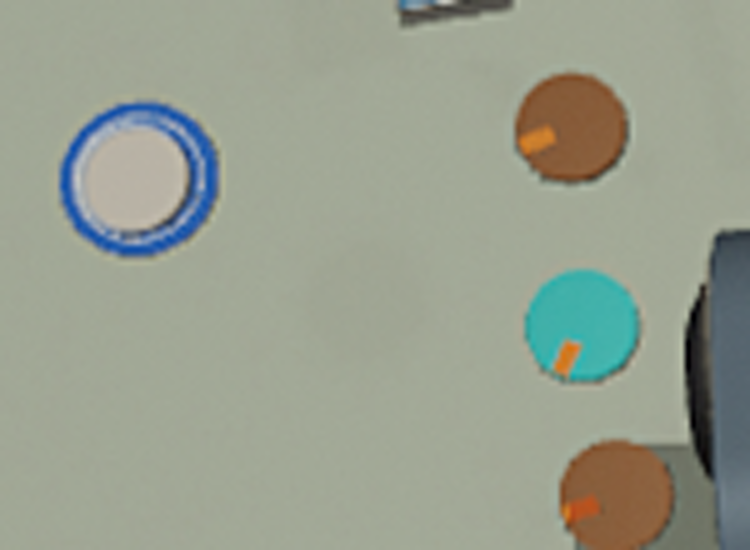

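The force says the button bottomed out, but the depth estimate (about 5 mm) is uncertain. A second, stepped press while locked is harmless and will show the travel.

Run:
```python
from h import *
np.set_printoptions(precision=4,suppress=True)
f=robot.grab_frame("top"); P=cloud(f)
print("ring z",[round(pt(f,u,v)[2],4) for u,v in((295,184),(308,184),(302,191),(296,188))])
b=np.array([.642,-.0465,0]); robot.goto(list(b+[0,0,.12]),D(TH)); robot.move_straight(list(b+[0,0,.0945]),vel=.06,contact_N=15)
z=.0935
while z>.078:
    robot.move_straight(list(b+[0,0,z]),vel=.02); F=[];Z=[]
    for _ in range(4): s=robot.sense();F.append(s["wrist_force"][2]);Z.append(s["tcp_pos"][2]);robot.sleep(.02)
    print("cmd %.4f z %.4f F %.1f"%(z,np.mean(Z),np.mean(F)))
    if np.mean(F)>16: break
    z-=.001
robot.move_straight(list(b+[0,0,.16]),vel=.12)
robot.goto([.43,-.05,.3],D(TH)); st()
f=robot.grab_frame("top")
print(blob(f,(390,205,430,235),RED,.0495)[3],blob(f,(325,212,350,224),lambda R,G,B:(B>120)&(R<80),.055)[3],pt(f,301,182)[2])
crop(robot.grab_frame("side"),250,100,170,130,4,"s14.png"); crop(f,270,150,160,130,4,"t14.png")
```

```text
ring z [np.float64(0.0647), np.float64(0.0722), np.float64(0.0718), np.float64(0.0697)]
cmd 0.0935 z 0.0937 F -0.1
cmd 0.0925 z 0.0925 F 0.0
cmd 0.0915 z 0.0914 F 0.0
cmd 0.0905 z 0.0905 F -0.3
cmd 0.0895 z 0.0897 F 1.2
cmd 0.0885 z 0.0886 F 2.0
cmd 0.0875 z 0.0876 F 2.2
cmd 0.0865 z 0.0866 F 2.9
cmd 0.0855 z 0.0856 F 3.5
cmd 0.0845 z 0.0846 F 3.4
cmd 0.0835 z 0.0841 F 7.3
cmd 0.0825 z 0.0840 F 12.8
cmd 0.0815 z 0.0839 F 17.5
t 95.7 tcp [ 0.4305 -0.0494  0.3002] open 0.002 F [-0.   0.1  0.2]
[ 0.5532 -0.3012  0.0495] [ 0.5595 -0.1349  0.055 ] 0.07894823863076597
```

The force starts at z=0.090 and hits a hard stop at 0.084, so the button went its full 6 mm. Handing in.

```bash
python3 -c "
from plant import robot
robot.close_job()"
```

```text
the job is handed in; nothing more can be done
```

I finished the whole job and handed it in at about 96 s of the 210 s allowed; no verdict is reported.

**What I did:** I slid the bolt out, pulled the drawer out and set the beige dish on the coaster. All three pink dishes had orange marks, so each went onto its own place. Then I pushed the drawer home, slid the bolt in and pressed the start button. One pink dish was knocked aside early in the run, so I measured it again before picking it up.

**Last checks:**
- **Pink dishes:** just before closing the drawer, the marks were within about 0.06 rad and the dishes within about 2 mm. The middle dish had first come out about 0.155 rad off, so I re-gripped and turned it. I could not see the dishes again once the drawer was shut.
- **Beige dish:** it still lies inside the coaster's ring.
- **Drawer and bolt:** the drawer grip is back at its starting position to within 1 mm. The bolt was pushed to its stop, with its bar across the drawer front.
- **Start button:** I pressed it twice, both times with the drawer home and locked. After the first press the depth looked uncertain (about 5 mm). The second, stepped press showed the full 6 mm of travel, and the button came back up.

No check failed at the end. The camera put the bolt's outward travel at about 31 mm, while touching the knob gave about 34 mm. A 10 N push then moved it no further, so I took it as fully out.

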